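# Clear the backlight table and hold its shutter half open for the focus shot

### The job

The inspection camera needs its focus shot of the backlight table: with the scraper block from the rubber mat, wipe all four brass clippings off the glass into the steel pan at the table's end (they are sharp, so never touch them with the fingers), and stand the scraper upright back on its mat. Then draw the sprung shutter by its upright tab to half travel, so that its edge lies at the middle of the window, level with the two engraved lines, and finish while holding it there: the spring shuts it if you let go. Leave the other things on the bench where they are.

Things in the scene. Friction and masses are not known exactly. Their poses are not given: they have to be found in the camera images.
- lightbox: Backlight table, fixed: a grey box with a flat top 60 mm above the bench (glass, frame, cover flush), x -80..80, y -125..+158 mm. Origin: on the bench, on its long centre line, 125 mm from the pan end; y runs away from the pan (the way the shutter opens), z up. Lips 3 mm wide, 4 mm high along both long sides (y -125..+10) leave 154 mm between them; the pan end has no lip.
- window (a point): Middle of the lit window (100 mm in x, 78 in y) on top of the glass: lightbox x 0, y -50, z 60 mm, same axes. The glass covers x -65..65, y -115..+4. The shutter blade slides in a gap under the glass, seen through it as a dark sheet over the white diffuser. A short engraved line on the frame at either side marks the middle, which is half travel.
- pan (a point): Middle of the inner floor of the steel clippings pan, fixed against the -y end of the lightbox: outside 160 (x) x 80 (y) x 42 mm high, walls 3 mm, open at the top, its rim 18 mm lower than the glass; it spans lightbox y -206..-126.
- shutter (a joint): Travel of the sprung shutter in m, along lightbox +y: 0 = shut (edge at the pan-side rim of the window), 0.04 = half travel (edge at the window's middle), 0.08 = fully open. A spring in the barrel on the far side pulls it shut: about 5.4 N when shut, 10.2 N at half travel, 15 N fully open (120 N/m); friction 0.3 N.
- tab (a point): Upright steel pull tab of the shutter, moving with it: 40 mm wide (x), 12 thick (y), rising from 66 to 114 mm above the bench on a carriage 18 mm long (y). The point is its middle, 90 mm above the bench; lightbox x 0, y +40 mm when shut; same axes. Can be pinched across its thickness from above. The carriage (top at 66 mm) runs on to x +100, to the rod of the spring barrel; nothing else rises there.
- scraper: White nylon scraper block, loose, about 0.13 kg: a block 100 (its x) x 20 (its y) x 20 mm high, on it an upright grip rib 70 (x) x 16 (y) mm, from 20 to 60 mm height. Origin: centre of the underside; z up. It wipes with its 100 mm long face, moving along its y. Grip it across the rib's 16 mm.
- scraper_center (a point): Centre of the scraper block, 30 mm above its underside, in the lower half of the grip rib; axes as the scraper.
- mat: Black rubber mat, the scraper's place, fixed: 140 (x) x 120 (y) x 3 mm. Origin: centre of its underside, on the bench. The scraper starts standing on it.
- clipping1: A loose sharp brass clipping, shallow crescent, 27 x 12 x 6 mm thick, 12 g, lying flat on the glass at the start, within 50 mm of the lightbox's centre line and between y -98 and -38 mm. Origin: middle of its underside.
- clipping2: A loose sharp brass clipping, three-pointed star, 19 x 18 x 6 mm thick, 12 g, lying flat on the glass at the start, within 50 mm of the lightbox's centre line and between y -98 and -38 mm. Origin: middle of its underside.
- clipping3: A loose sharp brass clipping, bar with a stub, 20 x 12 x 6 mm thick, 12 g, lying flat on the glass at the start, within 50 mm of the lightbox's centre line and between y -98 and -38 mm. Origin: middle of its underside.
- clipping4: A loose sharp brass clipping, bent strip, 23 x 10 x 6 mm thick, 12 g, lying flat on the glass at the start, within 50 mm of the lightbox's centre line and between y -98 and -38 mm. Origin: middle of its underside.
- medal_a: A finished brass medal, 50 mm across, 4 mm thick, lying on the bench in front of the lightbox. Origin: centre of its underside. Leave it alone.
- medal_b: A second brass medal of the same size, on the bench behind the lightbox. Origin: centre of its underside. Leave it alone.
- loupe: A black eye loupe standing beyond the lightbox's tab end, 40 mm across, 40 mm high. Origin: centre of its underside. Leave it alone.
- ring_gauge: A steel ring gauge lying at the left, 42 mm across, 14 mm high. Origin: centre of its underside. Leave it alone.
- counter: A black hand counter with a screen, 150 x 75 x 18 mm, lying at the left. Origin: centre of its underside. Leave it alone.
- cleaner: A white bottle, 52 mm across, 130 mm high, standing at the front between mat and lightbox. Origin: centre of its underside. Leave it alone.
Not all that is in view belongs to the job. There is more than one size of the scraper; the one meant has the size given above.

How it is judged:
On the way, in this order (a step that is already met when the one before it is completed fails the run):
1. the scraper block is held over the glass, the shutter still shut (contact force between the fingers and scraper above 1 N and horizontal distance between scraper_center and window below 0.12 m and height (world z) of scraper_center below 0.16 m and value of joint shutter below 0.01 m), for 0.1 s.
2. all four clippings lie in the pan, the shutter still shut (y of clipping1 in the frame of lightbox between -0.206 and -0.126 m and x of clipping1 in the frame of lightbox between -0.08 and 0.08 m and z of each of clipping1, clipping2, clipping3, clipping4 in the frame of lightbox below 0.04 m and y of clipping2 in the frame of lightbox between -0.206 and -0.126 m and x of clipping2 in the frame of lightbox between -0.08 and 0.08 m and y of clipping3 in the frame of lightbox between -0.206 and -0.126 m and x of clipping3 in the frame of lightbox between -0.08 and 0.08 m and y of clipping4 in the frame of lightbox between -0.206 and -0.126 m and x of clipping4 in the frame of lightbox between -0.08 and 0.08 m and value of joint shutter below 0.01 m), for 0.2 s.
3. the scraper stands released on its mat, the shutter still shut (horizontal distance between scraper_center and mat below 0.052 m and height (world z) of scraper_center below 0.038 m and angle between scraper_center's own z axis and vertical below 0.1 rad and contact force between the fingers and scraper below 0.05 N and linear speed of scraper below 0.02 m/s and value of joint shutter below 0.01 m), for 0.2 s.
At the end, for the whole second after the job is handed in: Shutter still at 34 to 46 mm of its 80 mm travel, held by the fingers (over 5 N) and by nothing else; all four clippings inside the pan, below its rim; scraper upright, released, on the mat, its centre within 52 mm of the mat's centre (value of joint shutter between 0.034 and 0.046 m and velocity of joint shutter between -0.01 and 0.01 m/s and contact force between the fingers and shutter above 5 N and contact force between scraper and shutter below 0.05 N and y of clipping1 in the frame of lightbox between -0.206 and -0.126 m and x of clipping1 in the frame of lightbox between -0.08 and 0.08 m and z of each of clipping1, clipping2, clipping3, clipping4 in the frame of lightbox below 0.04 m and y of clipping2 in the frame of lightbox between -0.206 and -0.126 m and x of clipping2 in the frame of lightbox between -0.08 and 0.08 m and y of clipping3 in the frame of lightbox between -0.206 and -0.126 m and x of clipping3 in the frame of lightbox between -0.08 and 0.08 m and y of clipping4 in the frame of lightbox between -0.206 and -0.126 m and x of clipping4 in the frame of lightbox between -0.08 and 0.08 m and horizontal distance between scraper_center and mat below 0.052 m and height (world z) of scraper_center below 0.038 m and angle between scraper_center's own z axis and vertical below 0.1 rad and contact force between the fingers and scraper below 0.05 N); the arm keeps its last pose, push and grip.
It fails at once if the fingers touch a clipping (contact force between the fingers and clipping1 above 0.3 N or contact force between the fingers and clipping2 above 0.3 N or contact force between the fingers and clipping3 above 0.3 N or contact force between the fingers and clipping4 above 0.3 N).
It fails at once if one of the medals, the loupe, the ring gauge, the hand counter or the bottle is moved more than 30 mm (distance of any of medal_a, medal_b, loupe, ring_gauge, counter, cleaner from where it was at the start of the episode above 0.03 m).
It also fails if it takes over 58 s, if anything falls off the work surface, if the arm or the gripper's body presses on something with over 40 N, if the wrist force passes 120 N, or if a joint passes its speed limit or range.

### The arm

A 7-joint arm with a two-finger parallel gripper is mounted at the origin on the work surface. World frame = base frame: x ahead of the robot, y to its left, z up, the work surface at z = 0. Lengths are in m, angles in rad, forces in N, time in s.
With the tool pointing down it reaches from about 0.35 to 0.9 m from the base axis. Payload 8.1 kg.
Tool frame: the origin (TCP) lies at the very end of the fingers, on their centre line; the grasp point (between the pads) lies 19 mm behind it (grasp_offset is the distance from the TCP to the grasp point, in m); z points along the fingers, y is the line along which they close (so a half turn about z gives the same grasp; the last joint's range is limited). The gripper opens to 92 mm and grips with 3 to 60 N. Pads are 19 mm wide; open, the fingers measure 130 mm over their backs; the gripper's body (75 mm by 190 mm) begins 47 mm behind the grasp point.
Start: joints at [1.053, 0.434, 0.025, 1.573, -0.012, 1.134, -0.075], TCP at [0.252, -0.572, 0.227] pointing down, gripper open.
Joint ranges: [-2.62, 2.62], [-0.44, 2.09], [-1.27, 1.32], [0.08, 2.57], [-1.32, 4.46], [0.12, 2], [-2.74, 2.74]. Speed limits (rad/s): [2.22, 2.22, 3.01, 3.01, 3.14, 3.14, 3.14].

### API

Orientations are given as a rotation vector (axis times angle).
In Python, from bench import reach, move_linear, set_joints, set_gripper, sleep, ik, snapshot, camera_model, PlanningError, hand_in, current_time, current_joint_pos, current_dq, current_effort, current_position, current_eef_rot, current_ft_force, current_wrist_torque, current_grip_width, current_grasp_force, grasp_offset gives the robot as it stands. The module is installed in compiled form; this text tells all that it offers. Calls block until the motion is done:
- reach(position, orientation): joint-space move of the TCP to a pose.
- move_linear(position, feed=0.15, rot=None, threshold=None): straight line of the TCP; rot=None keeps the orientation; feed is the mean speed in m/s. With threshold (N) it stops when the force on the tool has changed by that much, and returns True; else False.
- set_joints(angles): joint-space move.
- set_gripper(opening, effort=None): opening from 0.0 (shut) to 1.0 (fully open); effort is the grip in N (None keeps the last); returns when the fingers have stopped.
- sleep(seconds).
- ik(position, orientation): joint angles nearest the present ones, or None.
- snapshot(name): name is "scene" or "side" or "wrist"; returns the picture (480x640x3 uint8, red, green, blue); there is no depth.
- camera_model(name): a dict with "vertical_fov" (degrees; the focal length in pixels is half the picture's height over the tangent of half this angle, whatever the lens; pixels are square), "cx", "cy" (the principal point, pixels), "camera_from_world" (4x4, takes a point from world to camera coordinates). Camera axes: x right, y down, z forward; pixel columns grow to the right and rows downward; lengths in m; the calibration is good to about 2 mm. A picture is of the moment at which its call begins: read the wrist's pose just before it. camera_model takes no time and is no camera call; for the wrist camera it gives the pose at the moment of the call.
A pose or a line that the arm cannot do raises PlanningError and nothing moves.
- hand_in(): hands the job in; it is judged then, once.
Readings, each from a call of its own:
- current_time(): time.
- current_joint_pos(): joint angles.
- current_dq(): joint speeds.
- current_effort(): joint torques, N m.
- current_position(): TCP position.
- current_eef_rot(): TCP orientation.
- current_ft_force(): force on the tool from outside, world axes, zero at the start.
- current_wrist_torque(): the same for the moment, N m.
- current_grip_width(): opening from 0.0 (shut) to 1.0 (fully open).
- current_grasp_force(): force on a finger pad.
Only numpy, scipy, OpenCV 4.12 (cv2) and the standard library are available. Lean on these libraries where they do the work, as an engineer would, in place of code of your own. Each camera call takes 0.05 s, during which the arm holds its last target. There are 200 camera calls.

## Working session

There is one attempt and no reset: what is moved stays moved. The work goes in short steps, each a Python script; the robot and the scene stay as the last script left them, time stands still between calls to the robot, and variables do not carry over. Pictures are saved under pics/ and viewed, at most 10 in all, crops included, and the job is handed in when it is done.

```bash
mkdir -p pics
cat > h.py <<'E'
import numpy as np, cv2
from bench import *
def save(n,im): cv2.imwrite('pics/'+n+'.png',cv2.cvtColor(im,cv2.COLOR_RGB2BGR))
def ray(cm,u,v,z):
    f=240/np.tan(np.radians(cm['vertical_fov'])/2)
    T=np.array(cm['camera_from_world']);R=T[:3,:3];o=-R.T@T[:3,3]
    d=R.T@np.array([(u-cm['cx'])/f,(v-cm['cy'])/f,1]);return o+d*(z-o[2])/d[2]
def proj(cm,p):
    f=240/np.tan(np.radians(cm['vertical_fov'])/2)
    T=np.array(cm['camera_from_world']);c=T[:3,:3]@np.array(p)+T[:3,3]
    return f*c[0]/c[2]+cm['cx'],f*c[1]/c[2]+cm['cy']
E
python3 - <<'E'
from h import *
print(current_time(),current_position(),current_eef_rot(),grasp_offset if not callable(grasp_offset) else grasp_offset())
for n in('scene','side'):
    im=snapshot(n);save(n,im);cm=camera_model(n);print(n,cm)
E
```

```text
0.0 [ 0.25162724 -0.57154299  0.2259492 ] [-3.07281743e+00 -6.46536014e-01  7.47256116e-04] 0.0188
scene {'vertical_fov': 55.55460482880512, 'cx': 315.6387196035777, 'cy': 238.7045941438136, 'camera_from_world': array([[ 0.86514407,  0.50149625,  0.00521999, -0.41630297],
       [ 0.30815524, -0.52333719, -0.79445487, -0.11431582],
       [-0.39568432,  0.68892648, -0.60730076,  1.25717705],
       [ 0.        ,  0.        ,  0.        ,  1.        ]])}
side {'vertical_fov': 46.534835411382076, 'cx': 321.73603347283205, 'cy': 239.21589968058035, 'camera_from_world': array([[-0.92382684, -0.3827861 , -0.00433177,  0.46324972],
       [-0.27273455,  0.66608147, -0.69422716,  0.22550401],
       [ 0.26862582, -0.64016426, -0.71974293,  1.16895031],
       [ 0.        ,  0.        ,  0.        ,  1.        ]])}
```

View pics/scene.png

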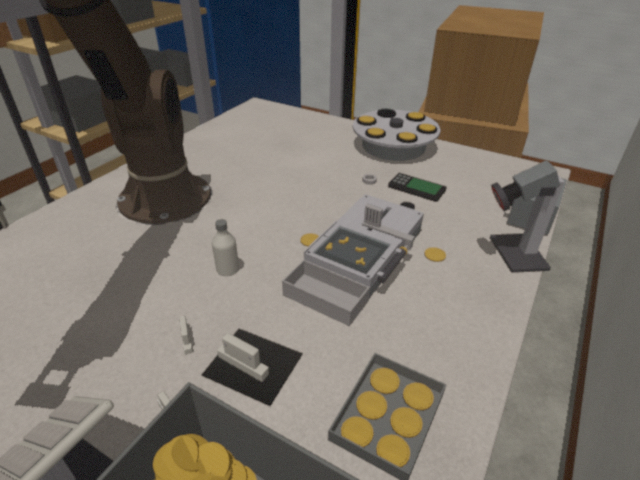

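View pics/side.png

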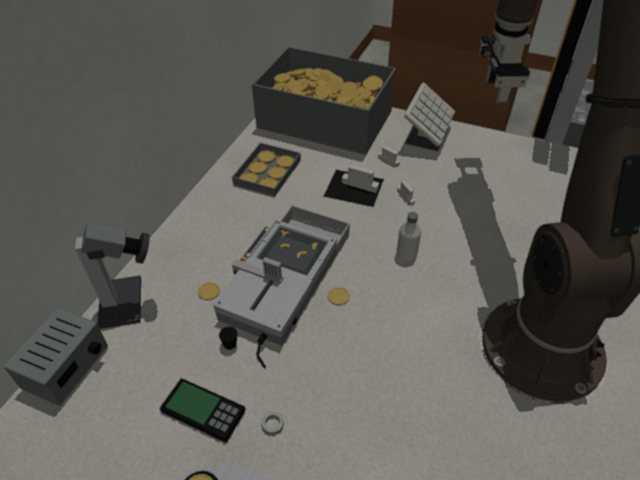

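The true scraper should be the large block on the mat at scene (243,358). The smaller blocks at (185,335) and (165,403) lie off the mat. The lightbox is at about (350,255) with 4 clippings on the glass. I'll confirm this in an enlarged view.

Run:
```python
import cv2,numpy as np
a=cv2.imread('pics/scene.png');b=cv2.imread('pics/side.png')
A=cv2.resize(a[190:320,280:430],None,fx=2.66,fy=2.66,interpolation=cv2.INTER_CUBIC)
B=cv2.resize(b[200:345,205:355],None,fx=2.66,fy=2.66,interpolation=cv2.INTER_CUBIC)
C=cv2.resize(a[315:405,150:310],None,fx=2.5,fy=2.5,interpolation=cv2.INTER_CUBIC)
D=cv2.resize(b[140:215,315:425],None,fx=2.66,fy=2.66,interpolation=cv2.INTER_CUBIC)
o=np.zeros((600,800,3),np.uint8)
for im,x,y in((A,0,0),(B,400,0),(C,0,350),(D,410,390)):
    im=im[:600-y,:800-x];o[y:y+im.shape[0],x:x+im.shape[1]]=im
cv2.imwrite('pics/crop1.png',o)
```

```text
(no output)
```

View pics/crop1.png

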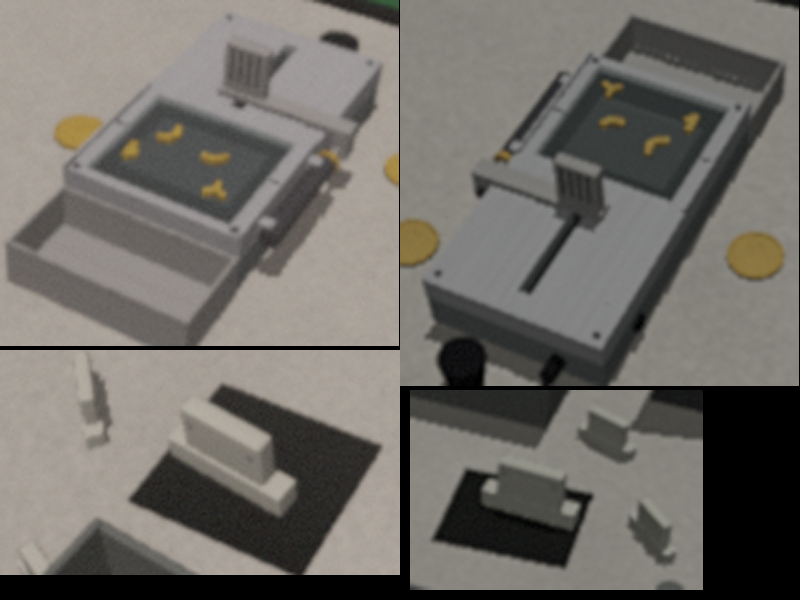

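The crop confirms it. The block on the mat is the large scraper, with a rib and a 100 mm base; the two off the mat are about half that size. The shutter is shut, and the four clippings lie on the glass. Next I'll fit the lightbox and mat poses from corner pixels in both views.

```bash
cat > fit.py <<'E'
from h import *
from scipy.optimize import least_squares
S=lambda u,v:(280+u/2.66,190+v/2.66); D=lambda u,v:(205+(u-400)/2.66,200+v/2.66)
C=lambda u,v:(150+u/2.5,315+(v-350)/2.5); E=lambda u,v:(315+(u-410)/2.66,140+(v-390)/2.66)
cs,cd=camera_model('scene'),camera_model('side')
box=[(cs,S(8,245),(-80,-206,42)),(cs,S(187,320),(80,-206,42)),(cs,S(225,14),(-80,158,60)),(cs,S(381,65),(80,158,60)),(cs,S(68,167),(-80,-125,64)),(cs,S(240,240),(80,-125,64)),
(cd,D(428,280),(80,158,60)),(cd,D(605,350),(-80,158,60)),(cd,D(632,17),(80,-206,42)),(cd,D(785,65),(-80,-206,42))]
def fit(L):
    def world(q,p):
        c,s=np.cos(q[2]),np.sin(q[2]);x,y,z=np.array(p)/1e3
        return (q[0]+c*x-s*y,q[1]+s*x+c*y,z)
    best=None
    for t in np.arange(-3,3.2,.8):
        r=least_squares(lambda q:np.ravel([np.subtract(proj(cm,world(q,p)),uv) for cm,uv,p in L]),[.6,-.2,t],loss='soft_l1')
        if best is None or r.cost<best.cost:best=r
    return best.x,best.fun.reshape(-1,2).round(1)
if __name__=='__main__':
    print('box',*fit(box))
    for cm,L in((cs,[C(222,385),C(381,445),C(300,575),C(130,498)]),(cd,[E(465,470),E(592,494),E(565,566),E(433,540)])):
        P=np.array([ray(cm,*p,.003)[:2] for p in L]);print(P.round(4).tolist(),P.mean(0),[np.linalg.norm(P[i]-P[i-1]).round(3) for i in range(4)])
E
python3 fit.py
```

```text
box [ 0.57779927  0.0472304  -0.0321969 ] [[-1.4 -1.6]
 [ 0.4  0.9]
 [-0.7 -1.8]
 [-0.1 -2.2]
 [-2.3 -1.7]
 [ 0.5 -2.1]
 [-1.7 -0.4]
 [-0.5 -0.8]
 [-0.7 -2.1]
 [ 0.1 -2.2]]
[[0.4712, -0.2778], [0.6068, -0.2649], [0.616, -0.3821], [0.4795, -0.3925]] [ 0.54336195 -0.32934609] [np.float64(0.115), np.float64(0.136), np.float64(0.118), np.float64(0.137)]
[[0.6148, -0.3762], [0.478, -0.3895], [0.4683, -0.2742], [0.6038, -0.2605]] [ 0.54123684 -0.32507806] [np.float64(0.116), np.float64(0.137), np.float64(0.116), np.float64(0.136)]
```

Run:
```python
from h import *
reach([0.54,-0.33,0.28],[np.pi,0,0])
print(current_time(),current_position(),current_joint_pos())
im=snapshot('wrist');cm=camera_model('wrist');save('w1',im);np.save('w1cm',cm,allow_pickle=True);print(cm)
```

```text
1.5167 [ 0.53898879 -0.33141412  0.27980939] [ 0.45690199  0.41294666  0.01397501  1.47338461 -0.00493779  1.25570888
 -1.1011246 ]
{'vertical_fov': 62.7632660718275, 'cx': 315.1491029131635, 'cy': 238.80145609430429, 'camera_from_world': array([[-2.56927669e-03, -9.99996494e-01,  6.41208657e-04,
        -3.30968207e-01],
       [-9.51777762e-01,  2.64209773e-03,  3.06776974e-01,
         4.59121233e-01],
       [-3.06777592e-01,  1.77906787e-04, -9.51781213e-01,
         6.07637381e-01],
       [ 0.00000000e+00,  0.00000000e+00,  0.00000000e+00,
         1.00000000e+00]])}
```

View pics/w1.png

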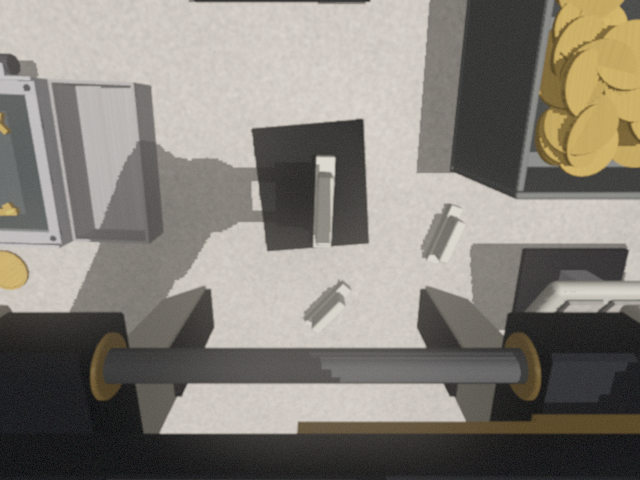

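The wrist view shows the scraper on the mat at (323,200), with its long axis along image rows 156–246, close to world x. The two small scrapers are at (443,233) and (328,305). The mat corners are at about (252,129), (362,120), (368,242) and (267,250). I'll enlarge it to find the edges.

```bash
python3 - <<'E'
import cv2
im=cv2.imread('pics/w1.png')[145:255,240:380]
o=cv2.resize(im,None,fx=5.4,fy=5.4,interpolation=cv2.INTER_CUBIC);cv2.imwrite('pics/w1c.png',o)
E
python3 - <<'E'
from h import *
cm=np.load('w1cm.npy',allow_pickle=True).item()
P=np.array([ray(cm,*p,.003)[:2] for p in((252,129),(362,120),(368,242),(267,250))]);print(P.round(4),P.mean(0))
g=cv2.cvtColor(cv2.imread('pics/w1.png'),cv2.COLOR_BGR2GRAY)
for r in (158,165,175,190,205,220,235,243): print(r,g[r,308:342])
E
```

```text
[[ 0.6055 -0.2653]
 [ 0.6143 -0.3821]
 [ 0.4783 -0.3937]
 [ 0.4688 -0.2758]] [ 0.54173648 -0.32921668]
158 [ 58  58  60  50  51  47  49  99 167 205 215 214 214 213 212 214 213 213
 213 214 212 211 212 212 213 212 195 144  83  61  61  57  62  56]
165 [ 49  51  51  54  43  47  53  82 123 145 154 187 211 216 215 215 218 215
 215 216 216 216 217 217 218 213 189 118  65  60  60  61  59  59]
175 [ 46  55  48  45  49  47  64 103 127 123 114 110 113 115 114 114 114 114
 116 116 116 117 118 130 166 186 165  98  52  58  53  63  59  58]
190 [ 48  49  48  46  53  55  74 113 124 125 125 132 137 137 139 138 138 137
 137 138 137 148 180 206 201 169 104  63  59  66  62  62  59  63]
205 [ 52  48  54  56  54  70 101 127 127 126 127 136 140 138 135 139 138 136
 138 139 137 146 176 199 178 118  67  69  63  63  71  67  67  66]
220 [ 58  60  58  53  55  83 113 127 124 128 136 138 138 141 141 141 140 139
 142 136 139 146 170 178 138  76  70  66  70  70  65  71  72  65]
235 [ 73  68  64  67  87 141 164 140 126 135 137 141 140 138 138 139 140 140
 140 137 145 173 188 162 113  78  74  74  76  75  74  77  76  76]
243 [ 74  72  75  77 107 167 201 192 170 177 187 193 195 197 194 195 194 195
 196 196 193 192 174 122  79  74  77  73  77  79  76  79  76  78]
```

View pics/w1c.png

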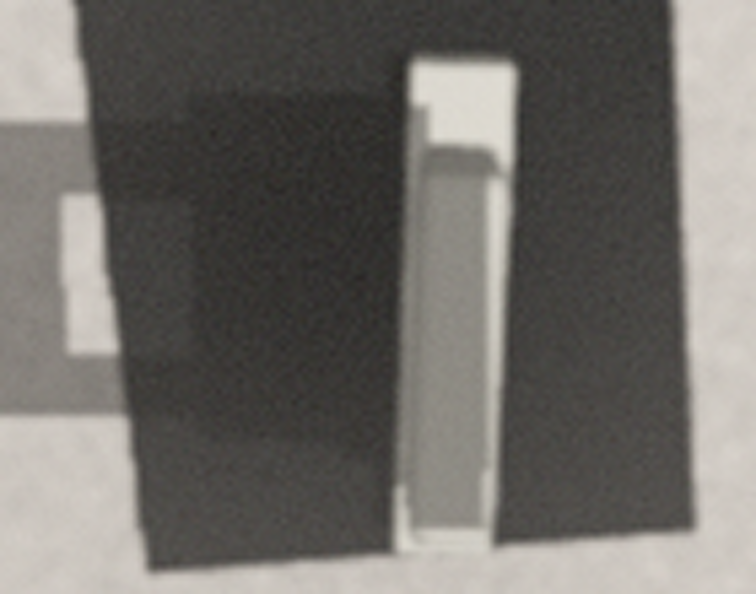

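Run:
```python
from h import *
cm=np.load('w1cm.npy',allow_pickle=True).item()
P=np.array([ray(cm,*p,.023)[:2] for p in((315.9,156.5),(335.7,157),(331.3,246.5),(312.8,246.9))]);print(P.round(4),P.mean(0),[np.linalg.norm(P[i]-P[i-1]).round(4) for i in range(4)])
d=P[0]+P[1]-P[2]-P[3];print('yaw',np.arctan2(d[1],d[0]))
T=cm['camera_from_world'];print('cam',-T[:3,:3].T@T[:3,3])
R=np.array([ray(cm,240+u/5.4,145+v/5.4,.063)[:2] for u,v in((425,170),(490,170),(487,528),(408,528))]);print(R.round(4),R.mean(0))
cs,cd=camera_model('scene'),camera_model('side')
print('bottle',ray(cs,226,270,0.0),ray(cd,407,262,0))
print('ik pan',ik([.56,-.11,.09],[np.pi,0,0]))
```

```text
[[ 0.5786 -0.3332]
 [ 0.578  -0.3538]
 [ 0.4798 -0.3502]
 [ 0.4794 -0.3296]] [ 0.52894956 -0.34168572] [np.float64(0.0992), np.float64(0.0206), np.float64(0.0983), np.float64(0.0206)]
yaw -0.03663634891864381
cam [ 0.62254056 -0.33228819  0.43770224]
[[ 0.5641 -0.3358]
 [ 0.5641 -0.3472]
 [ 0.4975 -0.3473]
 [ 0.4976 -0.3326]] [ 0.53081256 -0.34072501]
bottle [ 0.33829881 -0.15284536  0.        ] [ 0.3308553  -0.12123811  0.        ]
ik pan [ 0.1438064   0.49801969 -0.06022299  1.85494343  0.04049236  0.78980064
 -1.50842619]
```

```bash
cat >> h.py <<'E'
from scipy.spatial.transform import Rotation as Ro
def rv(yaw): return (Ro.from_rotvec([0,0,yaw])*Ro.from_rotvec([np.pi,0,0])).as_rotvec()
E
python3 - <<'E'
from h import *
r=rv(-.037)
set_gripper(.6)
reach([.529,-.3415,.12],r)
move_linear([.529,-.3415,.029],feed=.12,threshold=15)
print(current_position()); set_gripper(0,45)
print(current_grip_width(),current_grasp_force(),current_position(),current_time())
p=current_position();move_linear([p[0],p[1],.2],feed=.2)
print(current_grip_width(),current_grasp_force())
reach([.50,.0,.26],r)
im=snapshot('wrist');cm=camera_model('wrist');save('w2',im);np.save('w2cm',cm,allow_pickle=True);print(current_time())
E
```

```text
[ 0.52967081 -0.34183277  0.02990624]
0.17140025469533535 45.00020742416382 [ 0.52902992 -0.34146447  0.02904197] 4.6333
0.1729502674807343 44.99961018562317
7.0
```

View pics/w2.png

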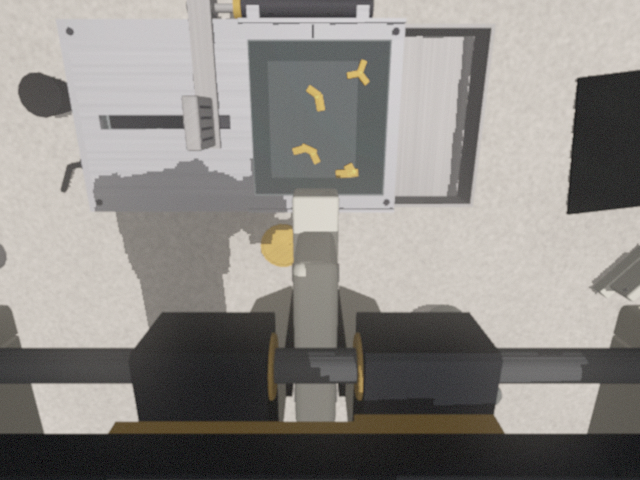

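The view shows the held scraper at (316,210–420), the box corners at (63,23) and (95,210), the glass corners at (249,40), (391,40), (383,194) and (256,194), and the clippings at (358,72), (317,97), (307,153) and (347,172). I'll refine the box pose from these.

Run:
```python
from fit import *
cm=np.load('w2cm.npy',allow_pickle=True).item()
W=[(cm,(63,23),(80,158,60)),(cm,(95,210),(-80,158,60)),(cm,(405,22),(80,-125,64)),(cm,(395,209),(-80,-125,64)),(cm,(490,28),(80,-206,42)),(cm,(472,204),(-80,-206,42)),(cm,(249,40),(65,4,60)),(cm,(391,40),(65,-115,60)),(cm,(383,194),(-65,-115,60)),(cm,(256,194),(-65,4,60))]
q,res=fit(W);print(q,res.tolist());print('all',fit(W+box)[0])
c,s=np.cos(q[2]),np.sin(q[2])
for p in((358,72),(317,97),(307,153),(347,172),(295,192),(338,192)):
    w=ray(cm,*p,.066)[:2]-q[:2];print(p,(c*w[0]+s*w[1]).round(4),(-s*w[0]+c*w[1]).round(4))
```

```text
[ 0.5769417   0.04655769 -0.03344872] [[-7.5, -1.7], [-3.8, 3.2], [1.0, -4.3], [-0.1, 3.4], [5.4, -5.0], [1.4, 2.4], [-2.4, 0.5], [0.6, -0.5], [1.1, 1.6], [-0.9, 2.4]]
all [ 0.5771894   0.04670097 -0.03242551]
(358, 72) 0.04 -0.0875
(317, 97) 0.0207 -0.0535
(307, 153) -0.0254 -0.0445
(347, 172) -0.0423 -0.0799
(295, 192) -0.06 -0.0333
(338, 192) -0.0602 -0.0721
```

```bash
cat >> h.py <<'E'
Q=(.577,.0466,-.033)
def L(x,y,z):
    c,s=np.cos(Q[2]),np.sin(Q[2]);return [Q[0]+c*x-s*y,Q[1]+s*x+c*y,z]
def wipe(x,y0=-.002,y1=-.146):
    r=rv(-.033)
    move_linear(L(x,y0,.115),feed=.25,rot=r)
    hit=move_linear(L(x,y0,.083),feed=.03,threshold=4)
    z=current_position()[2];print('contact',hit,z)
    z=max(z+.0008,.0845); move_linear(L(x,y0,z),feed=.03)
    hit=move_linear(L(x,y1,z),feed=.09,threshold=20)
    print('wiped',hit,current_position(),current_ft_force(),current_grip_width(),current_time())
    p=current_position();move_linear([p[0],p[1],.12],feed=.2)
E
python3 - <<'E'
from h import *
reach(L(.022,-.002,.15),rv(-.033))
wipe(.022); wipe(-.022)
reach([.50,-.06,.26],rv(-.033))
im=snapshot('wrist');save('w3',im);s=snapshot('scene')[190:320,280:430]
save('w3s',cv2.resize(s,None,fx=4,fy=4));print(current_time())
E
```

```text
contact True 0.0859481261601012
wiped False [ 0.59422966 -0.09927139  0.0867424 ] [-0.00782298  0.25248671 -1.85319911] 0.16963734494750465 10.8417
contact True 0.08587515370172016
wiped False [ 0.55030354 -0.09786238  0.08669601] [-0.45830715  0.5937978  -1.09505328] 0.17090061521643685 14.8
15.875
```

View pics/w3.png

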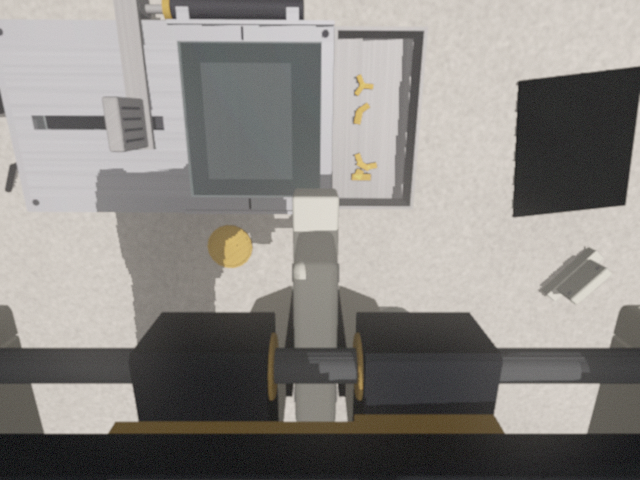

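All four clippings are in the pan at (363,86), (361,113), (364,163) and (361,176), and the glass is clear. Next I put the scraper back on its mat.

Run:
```python
from h import *
r=rv(-.037)
reach([.536,-.335,.10],r)
hit=move_linear([.536,-.335,.024],feed=.05,threshold=4);print(hit,current_position(),current_ft_force())
p=current_position(); set_gripper(.6); sleep(.1)
move_linear([p[0],p[1],.13],feed=.15)
reach([.52,-.335,.26],r);sleep(.2)
im=snapshot('wrist');cm=camera_model('wrist');save('w4',im);P=[proj(cm,q) for q in([.48,-.39,.003],[.6,-.26,.003])];print(P)
reach(L(0,.040,.17),rv(-.033))
hit=move_linear(L(0,.040,.074),feed=.12,threshold=8);print('tab',hit,current_position())
im2=snapshot('side');save('s4',np.hstack([cv2.resize(im[100:300,200:420],(396,360)),cv2.resize(im2[190:340,200:360],(384,360))]));print(current_time())
```

```text
True [ 0.53579501 -0.33488757  0.02880567] [-0.37491403  0.10475537  6.01568151]
[(np.float64(366.90859005435254), np.float64(227.9218517702179)), (np.float64(237.6833881265431), np.float64(117.85492012040972))]
tab False [0.57887736 0.0866003  0.07467323]
23.55
```

View pics/s4.png

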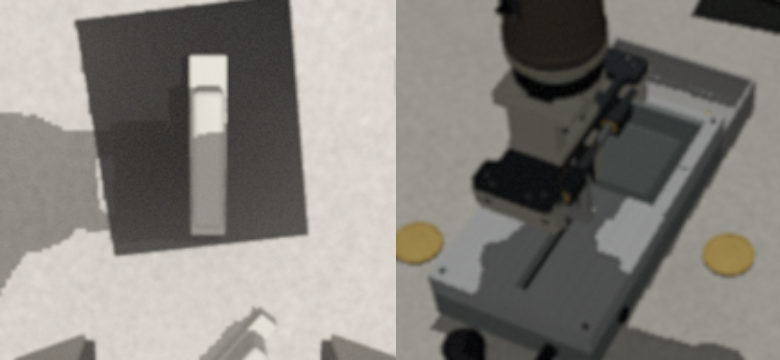

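The scraper stands upright and released at (207,150) on the mat, and the fingers straddle the tab at (585,195). Next I pinch the tab and draw it 40 mm.

Run:
```python
from h import *
set_gripper(0,45)
print('grip',current_grip_width()*92,current_grasp_force(),current_position(),current_ft_force())
p=np.array(current_position()); 
for d in(.02,.04):
    move_linear(list(p+np.array(L(0,d,0))-np.array(L(0,0,0))),feed=.04); 
    sleep(.3);print(current_position()-p,current_ft_force(),current_grip_width()*92,current_grasp_force())
print(current_time())
a=snapshot('side')[190:340,200:360];b=snapshot('scene')[190:320,280:430];w=snapshot('wrist')
o=np.zeros((600,800,3),np.uint8);o[:300,:320]=cv2.resize(a,(320,300));o[:300,400:746]=cv2.resize(b,(346,300));o[300:,:400]=cv2.resize(w,(400,300));save('s5',o)
```

```text
grip 12.018210094250433 45.00067055225372 [0.57835822 0.08768573 0.0740452 ] [-0.34324783  4.63748559 -0.85756982]
[ 6.53442420e-04  1.68900277e-02 -5.62004366e-05] [-1.14875439 -8.07279083  2.48966842] 11.814533584491695 44.99772906303406
[ 1.35956677e-03  3.60371091e-02 -6.31657016e-05] [-1.69062653 -9.95609291  3.4652321 ] 11.999494653843948 45.00425398349762
26.225
```

View pics/s5.png

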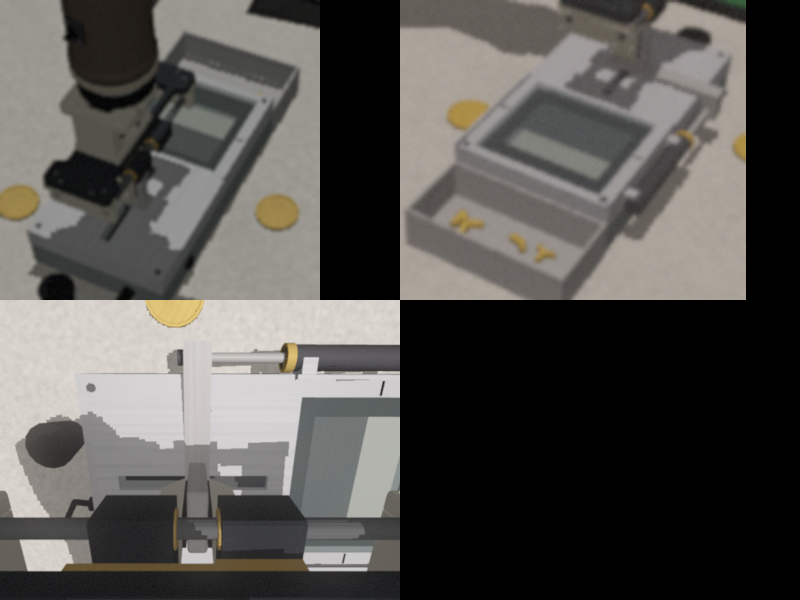

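Run:
```python
from h import *
w=snapshot('wrist');cm=camera_model('wrist');g=cv2.cvtColor(w,cv2.COLOR_RGB2GRAY).astype(int)
def lb(u,v,z):
    w=ray(cm,u,v,z)[:2]-np.array(Q[:2]);c,s=np.cos(Q[2]),np.sin(Q[2]);return np.round([c*w[0]+s*w[1],c*w[1]-s*w[0]],4)
for r in(180,200,220,240,260,280):
    d=g[r,540:630];k=540+int(np.argmax(np.diff(d)));print(r,k,lb(k+.5,r,.055))
for p in((611,138),(550,413)):print('line',p,lb(*p,.06))
print(current_position(),current_time())
save('w6',np.hstack([cv2.resize(w[100:440,470:640],(400,800))[:600]]))
cs=camera_model('scene')
for n,c in(('mid',cs),):
  for y in(-.05,-.046,-.054):print(y,[np.round(proj(c,L(x,y,.055)),1) for x in(-.05,.05)])
s=cv2.cvtColor(snapshot('scene'),cv2.COLOR_RGB2GRAY).astype(int)
a,b=np.array(proj(cs,L(0,-.02,.055))),np.array(proj(cs,L(0,-.085,.055)))
print([(round(-.02-.065*t,4),s[tuple(np.round((a+(b-a)*t)[::-1]).astype(int))]) for t in np.linspace(0,1,27)])
```

```text
180 561 [ 0.0542 -0.035 ]
200 585 [ 0.045  -0.0477]
220 581 [ 0.0355 -0.0478]
240 577 [ 0.0257 -0.0479]
260 572 [ 0.0155 -0.0476]
280 568 [ 0.005  -0.0477]
line (611, 138) [ 0.0729 -0.0495]
line (550, 413) [-0.0704 -0.0493]
[0.57974706 0.12373852 0.0739861 ] 26.425
-0.05 [array([332.5, 240.9]), array([373. , 256.2])]
-0.046 [array([333.4, 239.9]), array([373.8, 255.2])]
-0.054 [array([331.6, 241.8]), array([372.2, 257.2])]
[(np.float64(-0.02), np.int64(81)), (np.float64(-0.0225), np.int64(83)), (np.float64(-0.025), np.int64(83)), (np.float64(-0.0275), np.int64(82)), (np.float64(-0.03), np.int64(86)), (np.float64(-0.0325), np.int64(86)), (np.float64(-0.035), np.int64(83)), (np.float64(-0.0375), np.int64(83)), (np.float64(-0.04), np.int64(79)), (np.float64(-0.0425), np.int64(81)), (np.float64(-0.045), np.int64(85)), (np.float64(-0.0475), np.int64(83)), (np.float64(-0.05), np.int64(82)), (np.float64(-0.0525), np.int64(82)), (np.float64(-0.055), np.int64(85)), (np.float64(-0.0575), np.int64(85)), (np.float64(-0.06), np.int64(88)), (np.float64(-0.0625), np.int64(112)), (np.float64(-0.065), np.int64(112)), (np.float64(-0.0675), np.int64(126)), (np.float64(-0.07), np.int64(126)), (np.float64(-0.0725), np.int64(129)), (np.float64(-0.075), np.int64(130)), (np.float64(-0.0775), np.int64(130)), (np.float64(-0.08), np.int64(131)), (np.float64(-0.0825), np.int64(130)), (np.float64(-0.085), np.int64(126))]
```

Triangulating the wrist and scene views puts the shutter edge at y ≈ -54 mm. That gives a travel of about 36 mm, which agrees with the TCP displacement. I'll draw it 3 mm further and hand in.

Run:
```python
from h import *
p0=np.array([0.57835822,0.08768573,0.0740452]);d=np.array(L(0,.0432,0))-np.array(L(0,0,0))
move_linear(list(p0+d),feed=.02);sleep(.5)
print(current_position()-p0,current_ft_force(),current_grip_width()*92,current_grasp_force(),current_time())
if .037<(current_position()-p0)[1]<.042: print(hand_in())
```

```text
[ 1.45935734e-03  3.90850223e-02 -9.32006633e-05] [-1.28855891 -9.87446694  4.20156939] 11.639811351038574 45.00565230846405 27.2833
the job is handed in; nothing more can be done
None
```

The job is handed in: all four clippings are in the pan, the scraper stands released on its mat, and the gripper is holding the shutter at about 39 mm of its 80 mm travel; no verdict was returned.

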